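Clear the tile box and hold its lid open

TASK

I want both hands free to take the test tiles out of the small wooden box: lift the jar off its lid, stand it upright on the round banding wheel beside the cup, and let go of it. Then raise the lid by its T-shaped wooden pull until it is 50 degrees open (0 is shut) and keep holding it still there; it falls shut by itself, so the program finishes while holding the lid. Leave the cup and the other things on the table where they are.

Things in the scene. Friction and masses are not known exactly. Their poses are not given: they have to be found in the camera images.
- tile_box: Small wooden box fixed to the table, 180 mm deep (its x) by 150 mm wide (its y) by 85 mm high, with three test tiles inside. Origin at the centre of its underside; x points from the front (pull side, towards the robot) to the hinge side, y to the left, z up. With the 10 mm thick lid shut, the lid's top is 95 mm above the table; the lid overhangs the front by 8 mm and each side by 4 mm.
- box_lid (a joint): Opening angle of the box's plywood lid in rad: 0 shut and level, growing as its front edge rises; 50 degrees is 0.873. Stop at 1.35. It weighs about 0.35 kg, turns freely, and falls shut from every angle when let go.
- lid_hinge (a point): Middle of the lid's hinge line, on the far top edge of the box: box frame (90, 0, 85) mm. The hinge line runs along the box's y.
- lid_pull (a point): Centre of the pull: a dark round wooden bar 40 mm long along the box's y, 18 mm in diameter, on a thin 12 mm stem in the middle of the lid's front. Its centre stands 32 mm above the lid's top face, 168 mm in front of the hinge line and 42 mm above it when shut (173 mm radius). It moves with the lid. It can be pinched on its two flat ends, from above, and turns between the fingers as the lid rises.
- jar: Screw-cap jar standing upright on the box's lid, 55 mm across, 83 mm high, about 0.16 kg. Origin at the centre of its underside, z up. The cap is about as wide as the body.
- wheel_top (a point): Centre of the flat round top of the banding wheel, 38 mm above the table; the top has a radius of 150 mm and does not turn. z up.
- cup: Unglazed terracotta-coloured cup, open at the top, 66 mm across, 59 mm high, standing upright on the banding wheel away from its centre. Origin at the centre of its underside. Not to be disturbed.
- other_jar: Another screw-cap jar, 54 mm across and 83 mm high, standing on the table left of the wheel; not to be disturbed. Origin at the centre of its underside.
- slip_jar: Open white plastic jar, 90 mm across and 98 mm high, standing on the table behind the wheel; not to be disturbed. Origin at the centre of its underside.
- tape: Roll of masking tape lying flat, 104 mm across, 25 mm high, at the front right; not to be disturbed. Origin at the centre of its underside.
- loop_tool: Loop tool with a turned handle, 158 mm long, 13 mm high, lying near the front edge of the table; not to be disturbed. Origin at its middle, underside.
- rib: Flat wooden rib, 48 x 92 x 6 mm, lying at the front left of the wheel; not to be disturbed. Origin at the centre of its underside.
Not all that is in view belongs to the job. Leave any pink or yellow look-alike of the jar alone.

How it is judged:
By the outcome, as a careful person would: the job done as asked, in the order asked, and still so for the second after the job is handed in, while the arm keeps its last pose, push and grip.
It also fails if it takes over 51 s, if anything falls off the work surface, if the arm or the gripper's body presses on something with over 40 N, if the wrist force passes 120 N, or if a joint passes its speed limit or range.

ROBOT

A 7-joint arm with a two-finger parallel gripper is mounted at the origin on a cart in front of the work surface, level with it; the furniture and walls round the work are solid. World frame = base frame: x ahead of the robot, y to its left, z up, the work surface at z = 0. Lengths are in m, angles in rad, forces in N, time in s.
With the tool pointing down it reaches from about 0.35 to 0.9 m from the base axis. Payload 8.1 kg.
Tool frame: the origin (TCP) lies at the very end of the fingers, on their centre line; the grasp point (between the pads) lies 19 mm behind it; z points along the fingers, y is the direction in which the jaws open and shut (so a half turn about z gives the same grasp; the last joint's range is limited). The gripper opens to 92 mm and grips with 3 to 60 N. Pads are 19 mm wide; open, the fingers measure 130 mm over their backs; the gripper's body (75 mm by 190 mm) begins 47 mm behind the grasp point.
Start: joints at [-1.446, 0.434, 0.025, 1.573, -0.012, 1.134, -0.075], TCP at [0.141, 0.609, 0.227] pointing down, gripper open.
Joint ranges: [-2.62, 2.62], [-0.44, 2.09], [-1.27, 1.32], [0.08, 2.57], [-1.32, 4.46], [0.12, 2], [-2.74, 2.74]. Speed limits (rad/s): [2.22, 2.22, 3.01, 3.01, 3.14, 3.14, 3.14].

INTERFACE

Orientations are given as a unit quaternion [x, y, z, w].
In Python, from workcell import env gives the robot as it stands.
- The arm moves only by the tool carry_out, never from a script. Its arguments are lists of equal length, an entry for each row: "offset": the shift along the tool's x, y, z in mm, a list of three; "rotation": the turn, a rotation vector about the tool's x, y, z in degrees, a list of three. In form: {"offset": [[dx, dy, dz], ...], "rotation": [[wx, wy, wz], ...]}. A call has 1 to 8 rows; each row shifts and turns the pose as measured when the row begins, along the tool's axes as they then stand; what a row does not reach is not made up. A row lasts 1/10 s, in which the tool goes at most 50 mm and 8.59 degrees, less where a joint would pass 70% of its speed; a pose out of reach is approached as far as the arm can. A call is refused whole if a number of a shift passes 50 or a number of a turn 8.59, either way. A call with a gripper value outside its range is refused whole. "gripper" is the finger opening in mm, from 0 to 91.8, set as the call begins (left out, the last holds). The fingers move at their own pace and stop on an object; "squeeze" is the grip in N (left out, the last holds). Time passes only in rows, so rows that do not move let the fingers close. It gives the time, the measured TCP pose, the force and the opening at its end, in the units of the state.
- env.state(): the state, without advancing time (a new reading comes with each control period).
- env.get_image(name): name is "side" or "top" or "wrist"; returns a dict with "frame" (420x560x3 uint8, red, green, blue), "camera_matrix" (3x3 intrinsics, pixels), "rvec" (rotation vector, rad) and "tvec" (3), from world to camera coordinates, as OpenCV has them; the wrist camera has in their place "hand_eye" (4x4, takes a point from camera to tool coordinates, whose origin is the TCP and whose axes are the flange's). Camera axes: x right, y down, z forward; pixel columns grow to the right and rows downward; lengths in m; the calibration is good to about 2 mm. A picture is of the moment at which its call begins: read the wrist's pose just before it. There is no depth.
- env.finish_job(): hands the job in, once; it reports no verdict.
The state is a dict: "clock": time; "joint_positions": joint angles; "joint_vel": joint speeds; "joint_efforts": joint torques, N m; "position": TCP position; "tcp_rot": TCP orientation; "ft_force": force on the tool from outside, world axes, zero at the start; "torque": the same for the moment, N m; "grip_width": finger opening in m.
Only numpy, scipy, OpenCV 4.12 (cv2) and the standard library are available. Lean on these libraries where they do the work, as an engineer would, in place of code of your own. Each camera call takes 0.05 s, during which the arm holds its last target.

## Working session

There is one attempt and no reset: what is moved stays moved. The work goes in short steps, Python scripts to look and compute and a tool call to move; the robot and the scene stay as the last step left them, time stands still between calls to the robot, and variables do not carry over. Pictures are saved under pics/ and viewed, and the job is handed in when it is done.

Besides the shell and the picture viewer there is one more tool, called after "Call:" by a JSON object that holds its "op" and its "data", one argument or row to a line. carry_out: Moves the arm, as the interface text tells. Its arguments: {"type":"object","properties":{"offset":{"type":"array"},"rotation":{"type":"array"},"gripper":{"type":"number"},"squeeze":{"type":"number"}},"required":["offset","rotation"]}

```bash
ls; mkdir -p pics
cat > h.py <<'E'
import numpy as np,cv2
from scipy.spatial.transform import Rotation as R
from workcell import env
def cam(n):
    s=env.state(); d=env.get_image(n); K=np.array(d["camera_matrix"])
    if n=="wrist":
        T=np.eye(4);T[:3,:3]=R.from_quat(s["tcp_rot"]).as_matrix();T[:3,3]=s["position"]
        M=T@np.array(d["hand_eye"]); Rw=M[:3,:3].T; t=-Rw@M[:3,3]
    else:
        Rw=cv2.Rodrigues(np.array(d["rvec"],float))[0]; t=np.array(d["tvec"],float).ravel()
    return dict(f=d["frame"],K=K,R=Rw,t=t)
def save(c,p,img=None): cv2.imwrite(p,cv2.cvtColor(c["f"] if img is None else img,cv2.COLOR_RGB2BGR))
def ray(c,u,v):
    d=c["R"].T@np.linalg.inv(c["K"])@[u,v,1]; o=-c["R"].T@c["t"]; return o,d/np.linalg.norm(d)
def plane(c,u,v,z):
    o,d=ray(c,u,v); return o+d*(z-o[2])/d[2]
def proj(c,p):
    q=c["K"]@(c["R"]@np.array(p)+c["t"]); return q[:2]/q[2]
E
python3 - <<'E'
from h import *
import pickle
for n in ["side","top","wrist"]:
    c=cam(n); save(c,f"pics/{n}0.png"); pickle.dump(c,open(f"{n}0.pkl","wb"))
    print(n,-c["R"].T@c["t"],c["R"][2])
s=env.state(); print(s)
E
```

```text
pics
side [ 0.66154708 -1.18948066  0.82096169] [-0.04392897  0.85679275 -0.51378637]
top [0.52640146 0.01780153 1.17210281] [ 0.06622132 -0.02514075 -0.99748818]
wrist [0.06708225 0.62591448 0.38361392] [ 0.27655059 -0.06532354 -0.95877662]
{'clock': 0.15, 'joint_positions': array([-1.44561036,  0.43507172,  0.02498185,  1.57388159, -0.01160816,
        1.13399379, -0.07505191]), 'joint_vel': array([ 0.00087783, -0.00199903,  0.00114422, -0.00352661, -0.00136179,
        0.00019331,  0.00111563]), 'joint_efforts': array([ 1.27751260e-03, -6.68263149e+01,  9.85757634e-01, -3.14693928e+01,
       -6.04942697e-02,  3.93638585e-02,  1.29670116e-04]), 'position': array([0.14109864, 0.60846864, 0.22612239]), 'tcp_rot': array([ 1.13662270e-01,  9.93519261e-01, -6.04464376e-04, -1.54603784e-05]), 'ft_force': array([ 0.54088005, -0.64848124, -0.07794745]), 'torque': array([ 0.01919101,  0.0304    , -0.00702189]), 'grip_width': 0.0921501125443017}
```

View pics/top0.png

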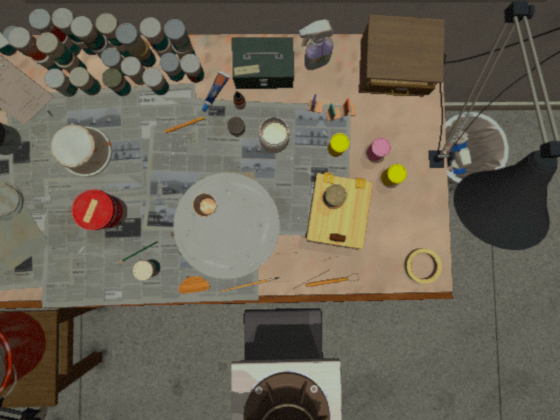

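View pics/side0.png

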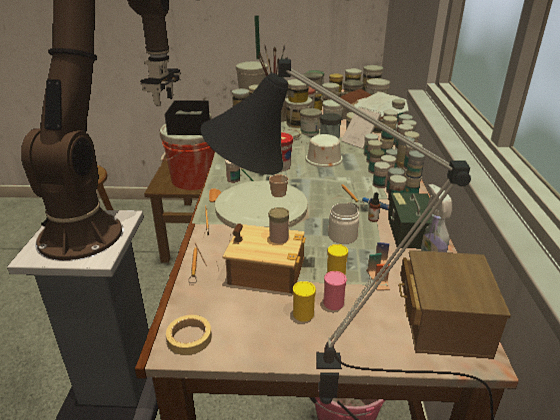

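View pics/wrist0.png

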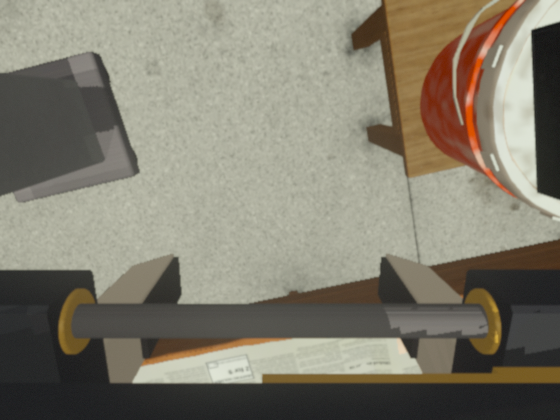

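Jar candidates in the top view: a grey-brown capped jar on the lid (336,195), yellow look-alikes (340,143) and (397,174), a pink one (380,148), the pale-capped other_jar (143,270), and shelf jars top left. By the description, I choose the one on the lid. Next is a close crop.

Run:
```python
from h import *
import pickle
c=pickle.load(open("top0.pkl","rb")); s=pickle.load(open("side0.pkl","rb"))
a=cv2.resize(c["f"][110:290,165:375],None,fx=3.6,fy=3.2,interpolation=cv2.INTER_CUBIC); save(c,"pics/tc.png",cv2.resize(c["f"][120:290,165:405],None,fx=3.3,fy=3.3,interpolation=cv2.INTER_CUBIC))
save(s,"pics/sc.png",cv2.resize(s["f"][160:310,200:370],None,fx=4,fy=4,interpolation=cv2.INTER_CUBIC))
```

```text
(no output)
```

View pics/tc.png

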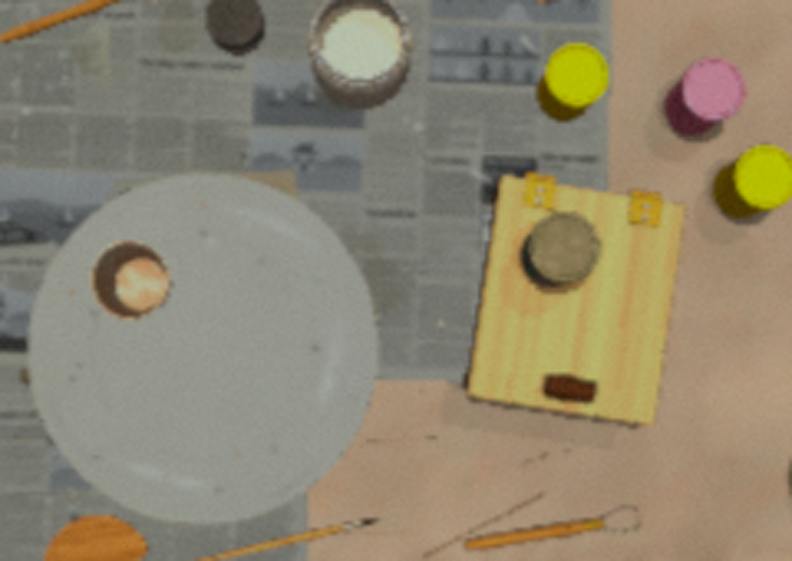

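View pics/sc.png

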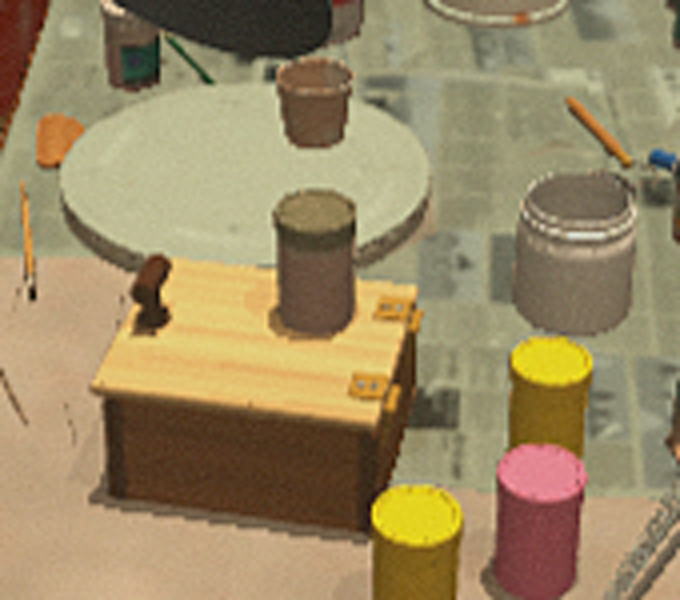

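Run:
```python
from h import *
import pickle
c=pickle.load(open("top0.pkl","rb")); s=pickle.load(open("side0.pkl","rb"))
f=lambda u,v:(165+u/3.3-.35,120+v/3.3-.35)
P=lambda u,v,z:plane(c,*f(u,v),z)
cor=[P(*q,.095) for q in[(499,175),(684,205),(650,425),(468,397)]]
print("corners",np.round(cor,4)); cor=np.array(cor)
print("len",[np.linalg.norm(cor[i]-cor[(i+1)%4]).round(4) for i in range(4)])
ax=(cor[0]+cor[1]-cor[2]-cor[3])/2; print("yaw x",np.degrees(np.arctan2(ax[1],ax[0])))
ay=(cor[0]+cor[3]-cor[1]-cor[2])/2; print("yaw y",np.degrees(np.arctan2(-ay[0],ay[1])))
print("hinge edge mid",(cor[0]+cor[1])/2,"front mid",(cor[2]+cor[3])/2)
jar=P(565,249,.178);print("jar",jar,"w",np.linalg.norm(P(600,249,.178)-P(530,249,.178)))
print("pull",P(570,388,.133),P(545,386,.133)-P(596,391,.133))
print("wheel",P(204,348,.038),np.linalg.norm(P(30,348,.038)-P(379,348,.038)))
print("cup",P(132,280,.097),np.linalg.norm(P(94,280,.097)-P(170,280,.097)))
print("slip",P(359,46,.098),"yel",P(576,75,.083), P(763,176,.083),"pink",P(712,90,.083))
# side triangulation
g=lambda u,v:(200+u/4-.4,160+v/4-.4)
def tri(a,b):
    o1,d1=ray(c,*f(*a));o2,d2=ray(s,*g(*b))
    k=np.linalg.lstsq(np.c_[d1,-d2],o2-o1,rcond=None)[0]; p,q=o1+k[0]*d1,o2+k[1]*d2
    return ((p+q)/2).round(4),np.linalg.norm(p-q).round(4)
print("tri jar",tri((565,249),(315,212)),"pull",tri((570,388),(152,278)),"cup",tri((132,280),(316,76)))
```

```text
corners [[ 0.6881 -0.091   0.095 ]
 [ 0.6607 -0.2459  0.095 ]
 [ 0.4777 -0.2117  0.095 ]
 [ 0.5035 -0.0612  0.095 ]]
len [np.float64(0.1573), np.float64(0.1861), np.float64(0.1527), np.float64(0.187)]
yaw x -9.864253986478706
yaw y -9.890158786430897
hinge edge mid [ 0.67439993 -0.16843253  0.095     ] front mid [ 0.49060991 -0.13647418  0.095     ]
jar [ 0.61752939 -0.13229064  0.178     ] w 0.05410506986240002
pull [ 0.51003293 -0.14024529  0.133     ] [0.00470233 0.04080726 0.        ]
wheel [0.54875753 0.16334012 0.038     ] 0.302121733165441
cup [0.6046435  0.21457704 0.097     ] 0.06241727980363136
slip [0.79819797 0.0244362  0.098     ] yel [ 0.77487352 -0.15983512  0.083     ] [ 0.68601838 -0.31713208  0.083     ] pink [ 0.76054686 -0.27595607  0.083     ]
tri jar (array([ 0.6186, -0.1325,  0.1761]), np.float64(0.0017)) pull (array([ 0.5106, -0.141 ,  0.1277]), np.float64(0.0014)) cup (array([0.6057, 0.2148, 0.0964]), np.float64(0.002))
```

Run:
```python
from h import *
import pickle
c=pickle.load(open("top0.pkl","rb")); s=pickle.load(open("side0.pkl","rb"))
def tri(a,b):
    o1,d1=ray(c,*a);o2,d2=ray(s,*b)
    k=np.linalg.lstsq(np.c_[d1,-d2],o2-o1,rcond=None)[0]; p,q=o1+k[0]*d1,o2+k[1]*d2
    return ((p+q)/2).round(3),np.linalg.norm(p-q).round(4)
print(tri((440,158),(328,358)),tri((515,10),(460,172)),tri((551,150),(285,68)),tri((505,215),(245,130)))
for p in [(.141,.609,.35),(.55,.115,.35),(.618,-.132,.35)]: print(proj(s,p))
st=env.state(); Rm=R.from_quat(st["tcp_rot"]).as_matrix(); print(Rm.round(3))
def go(p): return (Rm.T@(np.array(p)-st["position"])*1000).round(1)
for p in [(.4,.4,.30),(.618,-.132,.25),(.618,-.132,.128)]: print(p,go(p))
```

```text
(array([ 0.739, -0.472,  0.018]), np.float64(0.0003)) (array([ 0.943, -0.444,  0.454]), np.float64(0.0004)) (array([ 0.64 , -0.383,  0.614]), np.float64(0.0023)) (array([ 0.559, -0.376,  0.5  ]), np.float64(0.0196))
[159.97562643  69.81527026]
[257.37392185 115.67025622]
[277.61080523 151.16233335]
[[-0.974  0.226 -0.   ]
 [ 0.226  0.974 -0.001]
 [-0.    -0.001 -1.   ]]
(0.4, 0.4, 0.3) [-299.3 -144.7  -73.7]
(0.618, -0.132, 0.25) [-631.8 -613.7  -23.1]
(0.618, -0.132, 0.128) [-631.8 -613.5   98.9]
```

Call:
{"op": "carry_out", "data": {
  "offset": [
    [-35,-34,-5],
    [-35,-34,-5],
    [-35,-34,-5],
    [-35,-34,-5],
    [-35,-34,-5],
    [-35,-34,-5],
    [-35,-34,0],
    [-35,-34,0]
  ],
  "rotation": [
    [0,0,-1.6],
    [0,0,-1.6],
    [0,0,0],
    [0,0,0],
    [0,0,0],
    [0,0,0],
    [0,0,0],
    [0,0,0]
  ],
  "gripper": 91.8,
  "squeeze": 25
}}

```text
clock: 0.95
position: [0.3678, 0.2875, 0.254]
tcp_rot: [0.078, 0.997, -0.001, -0.002]
ft_force: [0.9, 1.7, -0.5]
grip_width: 0.0917
```

```bash
cat >> h.py <<'E'
def left(p,yaw=-9.9):
    st=env.state(); Rm=R.from_quat(st["tcp_rot"]).as_matrix()
    y=np.array([-np.sin(np.radians(yaw)),np.cos(np.radians(yaw)),0]);z=np.array([0,0,-1.]);x=np.cross(y,z)
    w=R.from_matrix(Rm.T@np.c_[x,y,z]).as_rotvec(degrees=True)
    print("t",round(st["clock"],2),"pos",st["position"].round(4),"F",st["ft_force"].round(1),"g",st["grip_width"].round(4))
    print("off",(Rm.T@(np.array(p)-st["position"])*1000).round(1),"rot",w.round(2))
E
python3 -c "
from h import *
left((.618,-.132,.25))"
```

```text
Traceback (most recent call last):
  File "h.py", line 23, in left
    print("t",round(st["clock"],2),"pos",st["position"].round(4),"F",st["ft_force"].round(1),"g",st["grip_width"].round(4))
                                                                                                 ^^^^^^^^^^^^^^^^^^^^^^
AttributeError: 'float' object has no attribute 'round'
```

```bash
sed -i 's/st\["grip_width"\].round(4)/round(st["grip_width"],4)/' h.py; python3 -c "
from h import *
left((.618,-.132,.25))"
```

```text
t 0.95 pos [0.3678 0.2875 0.254 ] F [ 0.9  1.7 -0.5] g 0.0917
off [-312.6 -375.4    3.9] rot [-0.13 -0.18  0.93]
```

Call:
{"op": "carry_out", "data": {
  "offset": [
    [-31,-37,0],
    [-31,-37,0],
    [-31,-37,0],
    [-31,-37,0],
    [-31,-37,0],
    [-31,-37,0],
    [-31,-37,0],
    [-25,-30,0]
  ],
  "rotation": [
    [0,0,0],
    [0,0,0],
    [0,0,0],
    [0,0,0],
    [0,0,0],
    [0,0,0],
    [0,0,0],
    [0,0,0]
  ]
}}

```text
clock: 1.75
position: [0.5666, -0.0501, 0.2544]
tcp_rot: [0.078, 0.997, -0.0, -0.001]
ft_force: [0.5, 0.4, -0.1]
grip_width: 0.0919
```

```bash
python3 -c "
from h import *
left((.618,-.132,.25))"
```

```text
t 1.75 pos [ 0.5666 -0.0501  0.2544] F [ 0.5  0.4 -0.1] g 0.0919
off [-63.5 -72.9   4.4] rot [-0.03 -0.07  0.96]
```

Call:
{"op": "carry_out", "data": {
  "offset": [
    [-30,-34,0],
    [-25,-29,0],
    [-6,-8,0],
    [0,0,0],
    [0,0,0]
  ],
  "rotation": [
    [0,0,0.9],
    [0,0,0],
    [0,0,0],
    [0,0,0],
    [0,0,0]
  ]
}}

```text
clock: 2.25
position: [0.6165, -0.1394, 0.2523]
tcp_rot: [0.09, 0.996, -0.002, -0.002]
ft_force: [0.1, 0.2, -0.6]
grip_width: 0.0921
```

```bash
python3 -c "
from h import *
c=cam('wrist');save(c,'pics/w1.png')
left((.618,-.132,.13))
print(proj(c,(.618,-.132,.178)),proj(c,(.5105,-.1405,.127)))
c=cam('side');save(c,'pics/s1.png')"
```

```text
t 2.3 pos [ 0.6164 -0.1389  0.2523] F [0.6 0.6 0.2] g 0.092
off [ -0.7   7.5 122.3] rot [-0.2  -0.21 -0.35]
[291.09750641 224.47894417] [251.23241642  60.9595974 ]
```

View pics/w1.png

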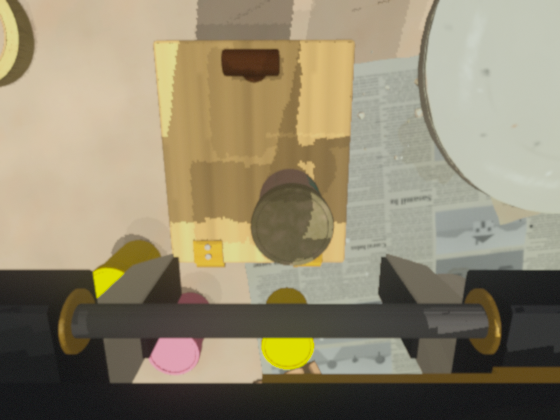

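View pics/s1.png

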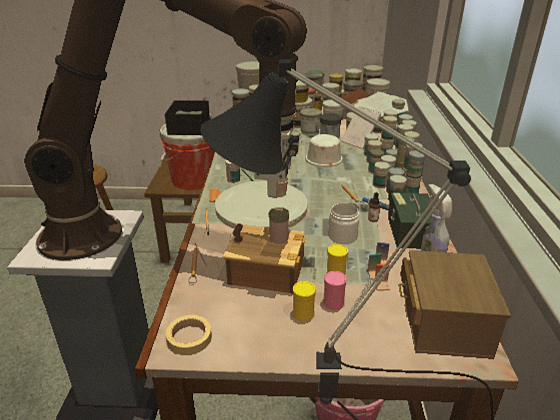

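The wrist view agrees: the jar cap is at (292,224) where I predicted (291,224), and the pull is at (251,62) where I predicted (251,61). Next I centre on the jar and descend.

Call:
{"op": "carry_out", "data": {
  "offset": [
    [-1,7,10],
    [0,0,30],
    [0,0,30],
    [0,0,30],
    [0,0,20],
    [0,0,0]
  ],
  "rotation": [
    [0,0,-0.4],
    [0,0,0],
    [0,0,0],
    [0,0,0],
    [0,0,0],
    [0,0,0]
  ]
}}

```text
clock: 2.95
position: [0.6185, -0.1184, 0.1278]
tcp_rot: [0.078, 0.997, 0.002, -0.001]
ft_force: [0.0, 0.2, 0.0]
grip_width: 0.0917
```

```bash
python3 -c "
from h import *
left((.618,-.132,.13))"
```

```text
t 2.95 pos [ 0.6185 -0.1184  0.1278] F [0.  0.2 0. ] g 0.0917
off [ -1.6 -13.5  -2.2] rot [ 0.18 -0.08  0.98]
```

Call:
{"op": "carry_out", "data": {
  "offset": [
    [-1,-13,0],
    [0,0,0]
  ],
  "rotation": [
    [0,0,0.5],
    [0,0,0]
  ]
}}

```text
clock: 3.15
position: [0.6177, -0.1302, 0.1286]
tcp_rot: [0.081, 0.997, 0.002, -0.0]
ft_force: [-0.8, -0.8, -0.1]
grip_width: 0.0915
```

```bash
python3 -c "
from h import *
left((.618,-.132,.13))"
```

```text
t 3.15 pos [ 0.6177 -0.1302  0.1286] F [-0.8 -0.8 -0.1] g 0.0915
off [-0.6 -1.7 -1.4] rot [ 0.21 -0.07  0.61]
```

Call:
{"op": "carry_out", "data": {
  "offset": [
    [0,-1,0],
    [0,0,0],
    [0,0,0],
    [0,0,0],
    [0,0,0],
    [0,0,0]
  ],
  "rotation": [
    [0,0,0],
    [0,0,0],
    [0,0,0],
    [0,0,0],
    [0,0,0],
    [0,0,0]
  ],
  "gripper": 40,
  "squeeze": 20
}}

```text
clock: 3.75
position: [0.6196, -0.1319, 0.1325]
tcp_rot: [0.081, 0.997, 0.002, 0.003]
ft_force: [0.5, -0.4, -1.6]
grip_width: 0.0541
```

```bash
python3 -c "
from h import *
left((.618,-.132,.13))"
```

```text
t 3.75 pos [ 0.6196 -0.1319  0.1325] F [ 0.5 -0.4 -1.6] g 0.0541
off [ 1.6 -0.4  2.5] rot [0.26 0.29 0.59]
```

Call:
{"op": "carry_out", "data": {
  "offset": [
    [0,0,-15],
    [0,0,-25],
    [0,0,-30],
    [0,0,-20],
    [0,0,0]
  ],
  "rotation": [
    [0,0,0],
    [0,0,0],
    [0,0,0],
    [0,0,0],
    [0,0,0]
  ]
}}

```text
clock: 4.25
position: [0.618, -0.132, 0.2277]
tcp_rot: [0.081, 0.997, 0.002, 0.001]
ft_force: [1.1, -0.6, -1.4]
grip_width: 0.0539
```

```bash
python3 -c "
from h import *
c=cam('side');save(c,'pics/s2.png',cv2.resize(c['f'][100:310,150:370],None,fx=2.8,fy=2.8))
c=cam('wrist');save(c,'pics/w2.png')
left((.54,.115,.22))"
```

```text
t 4.35 pos [ 0.6167 -0.1315  0.2247] F [ 0.6  0.3 -1.5] g 0.0545
off [115.6 230.8   5.8] rot [ 0.23 -0.1   0.58]
```

View pics/s2.png

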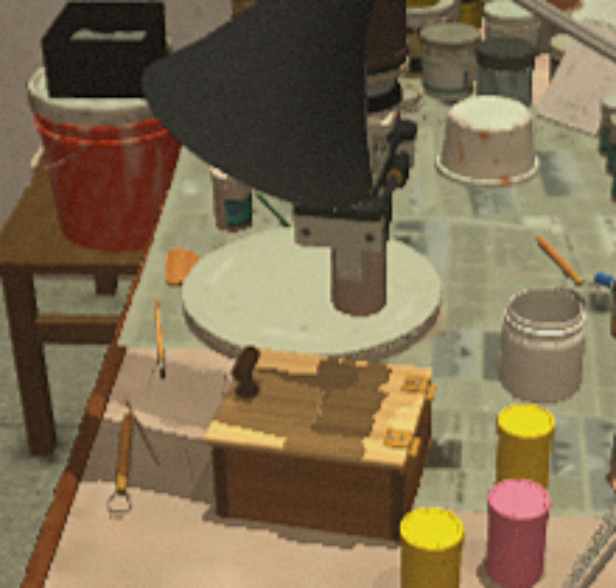

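View pics/w2.png

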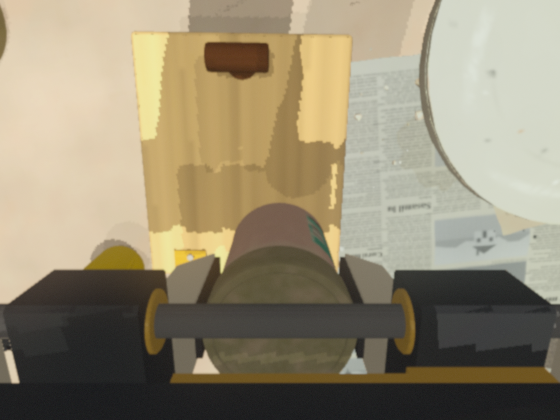

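```bash
python3 -c "
from h import *
import pickle
c=pickle.load(open('side0.pkl','rb'))
for v in (313,315): 
  o,d=ray(c,150+360/2.8,100+v/2.8); k=(-.159-o[1])/d[1]; print(o+k*d)
# calibrate with the same on jar on lid: bottom crop(4x,200,160) (315,332)
o,d=ray(c,200+315/4-.4,160+333/4-.4); k=(-.159-o[1])/d[1]; print(o+k*d)
"
```

```text
[ 0.62102225 -0.159       0.19475412]
[ 0.62101772 -0.159       0.19262975]
[ 0.62023119 -0.159       0.09865611]
```

Call:
{"op": "carry_out", "data": {
  "offset": [
    [12,24,0],
    [19,38,0],
    [19,38,0],
    [19,38,0],
    [19,38,0],
    [15,30,0],
    [5,10,0],
    [0,0,0]
  ],
  "rotation": [
    [0,0,0],
    [0,0,0],
    [0,0,0],
    [0,0,0],
    [0,0,0],
    [0,0,0],
    [0,0,0],
    [0,0,0]
  ]
}}

```text
clock: 5.15
position: [0.5356, 0.1058, 0.2138]
tcp_rot: [0.082, 0.997, -0.001, -0.009]
ft_force: [-0.2, -0.7, -1.0]
grip_width: 0.0541
```

```bash
python3 -c "
from h import *
left((.54,.115,.073),-8)"
```

```text
t 5.15 pos [0.5356 0.1058 0.2138] F [-0.2 -0.7 -1. ] g 0.0541
off [ -5.4  10.4 140.6] rot [-0.22 -1.06 -1.46]
```

Call:
{"op": "carry_out", "data": {
  "offset": [
    [-3,4,20],
    [0,0,30],
    [0,0,30],
    [0,0,25],
    [0,0,10],
    [0,0,0]
  ],
  "rotation": [
    [-0.2,-1,0],
    [0,0,0],
    [0,0,0],
    [0,0,0],
    [0,0,0],
    [0,0,0]
  ]
}}

```text
clock: 5.75
position: [0.5405, 0.0994, 0.0928]
tcp_rot: [0.087, 0.996, -0.003, -0.0]
ft_force: [-0.2, 0.3, -1.6]
grip_width: 0.0542
```

```bash
python3 -c "
from h import *
c=cam('side');save(c,'pics/s3.png',cv2.resize(c['f'][130:280,180:370],None,fx=4,fy=4))
left((.54,.115,.073),-8)"
```

```text
t 5.8 pos [0.5408 0.0993 0.0935] F [ 0.  -0.2 -1.8] g 0.0543
off [ 3.5 15.4 20.4] rot [-0.35  0.03 -1.96]
```

View pics/s3.png

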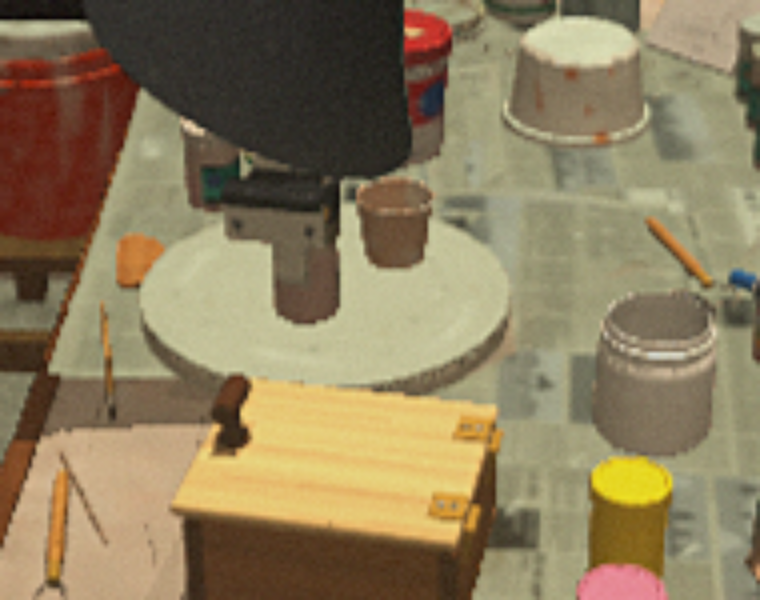

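Call:
{"op": "carry_out", "data": {
  "offset": [
    [0,5,8],
    [0,0,6],
    [0,0,0]
  ],
  "rotation": [
    [-0.3,0,0],
    [0,0,0],
    [0,0,0]
  ]
}}

```text
clock: 6.1
position: [0.544, 0.1042, 0.0811]
tcp_rot: [0.087, 0.996, 0.001, 0.002]
ft_force: [0.6, 0.6, -1.4]
grip_width: 0.0539
```

```bash
python3 -c "
from h import *
left((.54,.11,.073),-9.9)"
```

```text
t 6.1 pos [0.544  0.1042 0.0811] F [ 0.6  0.6 -1.4] g 0.0539
off [5. 5. 8.] rot [ 0.1   0.28 -0.12]
```

Call:
{"op": "carry_out", "data": {
  "offset": [
    [0,0,4],
    [0,0,2]
  ],
  "rotation": [
    [0,0.2,0],
    [0,0,0]
  ]
}}

```text
clock: 6.3
position: [0.545, 0.1045, 0.0761]
tcp_rot: [0.087, 0.996, 0.001, 0.002]
ft_force: [-6.8, -3.0, 22.1]
grip_width: 0.054
```

Call:
{"op": "carry_out", "data": {
  "offset": [
    [0,0,-1],
    [0,0,0]
  ],
  "rotation": [
    [0,0,0],
    [0,0,0]
  ]
}}

```text
clock: 6.5
position: [0.5453, 0.1046, 0.0775]
tcp_rot: [0.087, 0.996, 0.001, 0.002]
ft_force: [-0.1, 0.2, -1.8]
grip_width: 0.0543
```

Call:
{"op": "carry_out", "data": {
  "offset": [
    [0,0,1.5]
  ],
  "rotation": [
    [0,0,0]
  ]
}}

```text
clock: 6.6
position: [0.5455, 0.1047, 0.0762]
tcp_rot: [0.087, 0.996, 0.002, 0.002]
ft_force: [0.0, -1.5, 7.7]
grip_width: 0.0544
```

Call:
{"op": "carry_out", "data": {
  "offset": [
    [0,0,0],
    [0,0,0],
    [0,0,0],
    [0,0,0],
    [0,0,0]
  ],
  "rotation": [
    [0,0,0],
    [0,0,0],
    [0,0,0],
    [0,0,0],
    [0,0,0]
  ],
  "gripper": 85
}}

```text
clock: 7.1
position: [0.5458, 0.1049, 0.0762]
tcp_rot: [0.087, 0.996, 0.002, 0.003]
ft_force: [0.5, -0.0, 0.0]
grip_width: 0.0841
```

```bash
python3 -c "
from h import *
left((.545,.105,.073),-9.9)"
```

```text
t 7.1 pos [0.5458 0.1049 0.0762] F [ 0.5 -0.   0. ] g 0.0841
off [ 0.8 -0.1  3.2] rot [ 0.22  0.27 -0.07]
```

Released. Next I go straight up and look.

Call:
{"op": "carry_out", "data": {
  "offset": [
    [0,0,-20],
    [0,0,-35],
    [0,0,-35],
    [0,0,-35],
    [0,0,-25],
    [0,0,0]
  ],
  "rotation": [
    [0,0,0],
    [0,0,0],
    [0,0,0],
    [0,0,0],
    [0,0,0],
    [0,0,0]
  ]
}}

```text
clock: 7.7
position: [0.5439, 0.1041, 0.2308]
tcp_rot: [0.087, 0.996, 0.001, 0.001]
ft_force: [0.1, 0.9, 0.5]
grip_width: 0.0851
```

```bash
python3 -c "
from h import *
c=cam('side');save(c,'pics/s4.png',cv2.resize(c['f'][130:280,180:370],None,fx=4,fy=4))
left((.5105,-.1405,.21),-9.9)"
```

```text
t 7.75 pos [0.5432 0.104  0.2292] F [ 0.4 -0.6 -0.2] g 0.085
off [ -10.2 -246.5   18.9] rot [ 0.06  0.   -0.08]
```

View pics/s4.png

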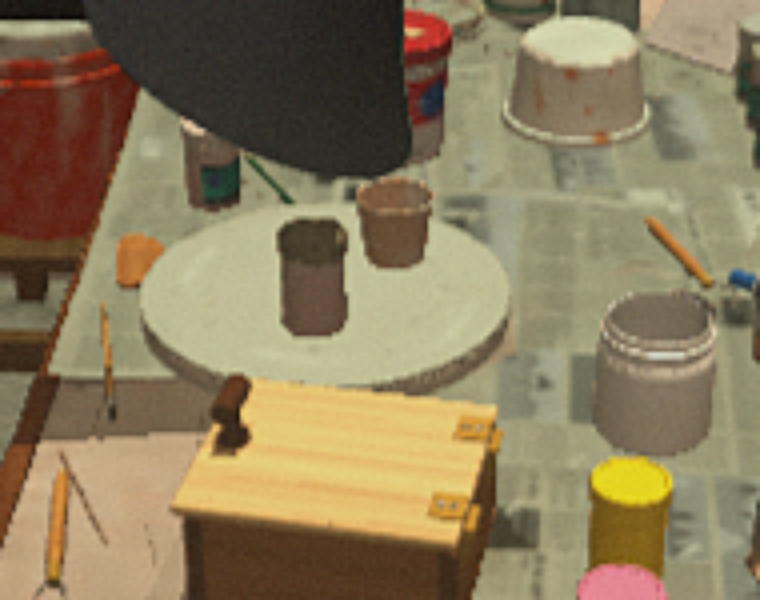

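The jar stands upright on the wheel (crop (313,280)). The cup at (395,222) hasn't moved. Next is the pull.

Call:
{"op": "carry_out", "data": {
  "offset": [
    [-1,-25,0],
    [-2,-45,0],
    [-2,-45,0],
    [-2,-45,0],
    [-2,-45,0],
    [-1,-25,0],
    [0,-8,0],
    [0,0,0]
  ],
  "rotation": [
    [0,0,0],
    [0,0,0],
    [0,0,0],
    [0,0,0],
    [0,0,0],
    [0,0,0],
    [0,0,0],
    [0,0,0]
  ]
}}

```text
clock: 8.55
position: [0.5064, -0.1371, 0.2192]
tcp_rot: [0.084, 0.996, 0.0, -0.006]
ft_force: [-0.5, 0.8, 0.7]
grip_width: 0.0848
```

```bash
python3 -c "
from h import *
c=cam('wrist');save(c,'pics/w5.png')
print(proj(c,(.5105,-.1405,.127)))
left((.5105,-.1405,.108),-9.9)
c=cam('top');save(c,'pics/t5.png')"
```

```text
[275.38266562 223.74395178]
t 8.6 pos [ 0.5066 -0.1361  0.2191] F [-0.7 -0.5  0.4] g 0.0849
off [ -6.   -3.6 111. ] rot [-0.03 -0.73  0.29]
```

View pics/w5.png

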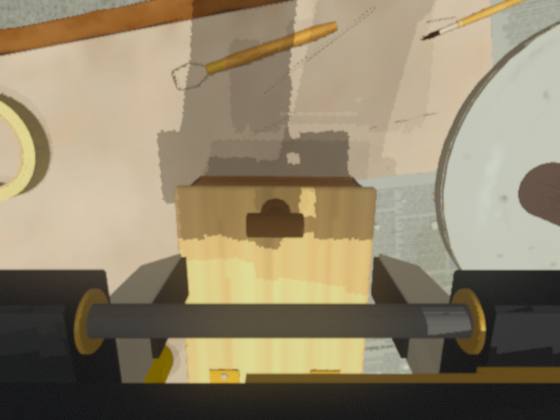

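View pics/t5.png

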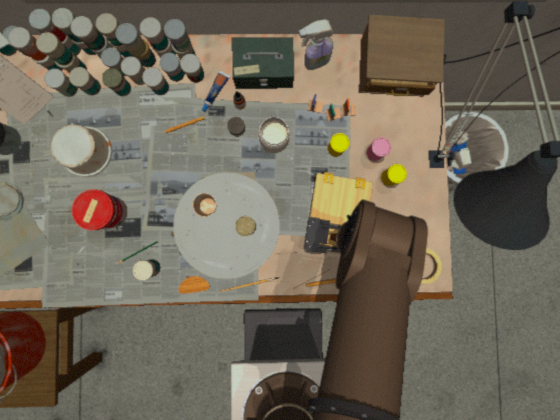

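The wrist view shows the pull at (275,224), exactly as predicted. The jar sits on the wheel at top pixel (246,227). I'm descending now.

Call:
{"op": "carry_out", "data": {
  "offset": [
    [-4,-2,15],
    [0,0,30],
    [0,0,30],
    [0,0,20],
    [0,0,5],
    [0,0,0]
  ],
  "rotation": [
    [0,-0.7,0.3],
    [0,0,0],
    [0,0,0],
    [0,0,0],
    [0,0,0],
    [0,0,0]
  ],
  "gripper": 70
}}

```text
clock: 9.25
position: [0.5149, -0.1266, 0.1158]
tcp_rot: [0.077, 0.997, 0.001, 0.001]
ft_force: [-0.8, -9.2, 1.2]
grip_width: 0.0703
```

```bash
python3 -c "
from h import *
left((.5105,-.1405,.108),-9.9)"
```

```text
t 9.25 pos [ 0.5149 -0.1266  0.1158] F [-0.8 -9.2  1.2] g 0.0703
off [  2.3 -14.4   7.7] rot [0.11 0.15 1.03]
```

Call:
{"op": "carry_out", "data": {
  "offset": [
    [0,-10,0],
    [0,-4,0],
    [0,0,0]
  ],
  "rotation": [
    [0,0,0.5],
    [0,0,0.5],
    [0,0,0]
  ]
}}

```text
clock: 9.55
position: [0.5142, -0.1389, 0.1171]
tcp_rot: [0.085, 0.996, 0.001, 0.002]
ft_force: [0.3, 0.9, 0.4]
grip_width: 0.07
```

```bash
python3 -c "
from h import *
left((.5105,-.1405,.108),-9.9)"
```

```text
t 9.55 pos [ 0.5142 -0.1389  0.1171] F [0.3 0.9 0.4] g 0.07
off [ 3.4 -2.3  9.1] rot [0.18 0.23 0.17]
```

Call:
{"op": "carry_out", "data": {
  "offset": [
    [3,-2,5],
    [0,0,4],
    [0,0,0]
  ],
  "rotation": [
    [0,0,0],
    [0,0,0],
    [0,0,0]
  ]
}}

```text
clock: 9.85
position: [0.5113, -0.1395, 0.1082]
tcp_rot: [0.084, 0.996, 0.002, 0.003]
ft_force: [0.4, 0.2, -0.0]
grip_width: 0.0699
```

```bash
python3 -c "
from h import *
left((.5105,-.1405,.108),-9.9)"
```

```text
t 9.85 pos [ 0.5113 -0.1395  0.1082] F [ 0.4  0.2 -0. ] g 0.0699
off [ 0.6 -1.1  0.2] rot [0.26 0.32 0.21]
```

Call:
{"op": "carry_out", "data": {
  "offset": [
    [0,-1,0],
    [0,0,0],
    [0,0,0],
    [0,0,0],
    [0,0,0],
    [0,0,0]
  ],
  "rotation": [
    [0,0,0],
    [0,0,0],
    [0,0,0],
    [0,0,0],
    [0,0,0],
    [0,0,0]
  ],
  "gripper": 20,
  "squeeze": 30
}}

```text
clock: 10.45
position: [0.511, -0.1413, 0.1081]
tcp_rot: [0.085, 0.996, 0.002, 0.003]
ft_force: [0.1, 2.2, -0.2]
grip_width: 0.04
```

```bash
cat >> h.py <<'E'
def arc(g0,angles,hinge):
    # g0: TCP pos at shut; prints TCP targets rel. to current in tool axes
    st=env.state(); Rm=R.from_quat(st["tcp_rot"]).as_matrix()
    ex=np.array([np.cos(np.radians(-9.9)),np.sin(np.radians(-9.9)),0]); 
    r=.1732; a0=np.degrees(np.arctan2(42,168))
    prev=st["position"]
    for a in angles:
        t=np.radians(a0+a); d=-r*(np.cos(t)-np.cos(np.radians(a0)))*ex+np.array([0,0,r*(np.sin(t)-np.sin(np.radians(a0)))])
        p=np.array(g0)+d
        print(a,p.round(4),(Rm.T@(p-prev)*1000).round(1)); prev=p
E
python3 -c "
from h import *
left((.5105,-.1405,.108),-9.9)
p=env.state()['position']
arc(p,[4,8,12,16,20,24,28,32,36,40,44,48,50],0)"
```

```text
t 10.45 pos [ 0.511  -0.1413  0.1081] F [ 0.1  2.2 -0.2] g 0.04
off [0.6 0.7 0.1] rot [0.2  0.31 0.18]
4 [ 0.5143 -0.1418  0.1197] [ -3.4   0.  -11.6]
8 [ 0.5184 -0.1426  0.1311] [ -4.2   0.  -11.3]
12 [ 0.5232 -0.1434  0.1421] [ -5.   0. -11.]
16 [ 0.5288 -0.1444  0.1528] [ -5.7   0.  -10.6]
20 [ 0.5351 -0.1455  0.163 ] [ -6.5   0.  -10.2]
24 [ 0.5421 -0.1467  0.1728] [-7.2  0.  -9.7]
28 [ 0.5498 -0.148   0.182 ] [-7.8  0.  -9.2]
32 [ 0.5581 -0.1495  0.1907] [-8.5  0.  -8.6]
36 [ 0.5669 -0.151   0.1988] [-9.  0. -8.]
40 [ 0.5763 -0.1527  0.2063] [-9.6 -0.  -7.4]
44 [ 0.5862 -0.1544  0.213 ] [-10.1  -0.   -6.7]
48 [ 0.5965 -0.1562  0.2191] [-10.5  -0.   -6. ]
50 [ 0.6018 -0.1571  0.2218] [-5.4 -0.  -2.7]
```

Call:
{"op": "carry_out", "data": {
  "offset": [
    [-1.6,0,-6],
    [-1.8,0,-6],
    [-2,0,-6],
    [-2.2,0,-6],
    [0,0,0]
  ],
  "rotation": [
    [0,0,0],
    [0,0,0],
    [0,0,0],
    [0,0,0],
    [0,0,0]
  ],
  "squeeze": 35
}}

```text
clock: 10.95
position: [0.5195, -0.1428, 0.134]
tcp_rot: [0.085, 0.996, 0.001, 0.003]
ft_force: [1.9, -1.3, -5.0]
grip_width: 0.0394
```

```bash
python3 -c "
from h import *
left((.5184,-.1426,.1311),-9.9)"
```

```text
t 10.95 pos [ 0.5195 -0.1428  0.134 ] F [ 1.9 -1.3 -5. ] g 0.0394
off [ 1.1 -0.   2.9] rot [0.18 0.33 0.18]
```

Call:
{"op": "carry_out", "data": {
  "offset": [
    [-3.8,0,-8.2],
    [-5.7,0,-10.6],
    [-6.5,0,-10.2],
    [-7.2,0,-9.7],
    [0,0,0]
  ],
  "rotation": [
    [0,0.2,0],
    [0,0,0],
    [0,0,0],
    [0,0,0],
    [0,0,0]
  ]
}}

```text
clock: 11.45
position: [0.5437, -0.1471, 0.1758]
tcp_rot: [0.085, 0.996, 0.001, 0.001]
ft_force: [2.9, -1.3, -8.1]
grip_width: 0.0395
```

```bash
python3 -c "
from h import *
left((.5421,-.1467,.1728),-9.9)"
```

```text
t 11.45 pos [ 0.5437 -0.1471  0.1758] F [ 2.9 -1.3 -8.1] g 0.0395
off [1.7 0.1 3. ] rot [0.15 0.09 0.18]
```

Call:
{"op": "carry_out", "data": {
  "offset": [
    [-6.5,0,-6],
    [-8.5,0,-8.6],
    [-9,0,-8],
    [-9.6,0,-7.2],
    [0,0,0]
  ],
  "rotation": [
    [0,0,0],
    [0,0,0],
    [0,0,0],
    [0,0,0],
    [0,0,0]
  ]
}}

```text
clock: 11.95
position: [0.5756, -0.1528, 0.2066]
tcp_rot: [0.085, 0.996, 0.002, -0.003]
ft_force: [0.9, -0.7, -6.0]
grip_width: 0.0399
```

```bash
python3 -c "
from h import *
left((.5763,-.1527,.2063),-9.9)
c=cam('side');save(c,'pics/s6.png',cv2.resize(c['f'][100:310,180:370],None,fx=2.8,fy=2.8))
left((.6018,-.1571,.2218),-9.9)
"
```

```text
t 11.95 pos [ 0.5756 -0.1528  0.2066] F [ 0.9 -0.7 -6. ] g 0.0399
off [-0.7  0.2  0.3] rot [ 0.17 -0.36  0.15]
t 12.0 pos [ 0.5749 -0.1526  0.206 ] F [-2.  -0.8 -2.9] g 0.0397
off [-27.2   0.2 -16. ] rot [ 0.17 -0.41  0.14]
```

View pics/s6.png

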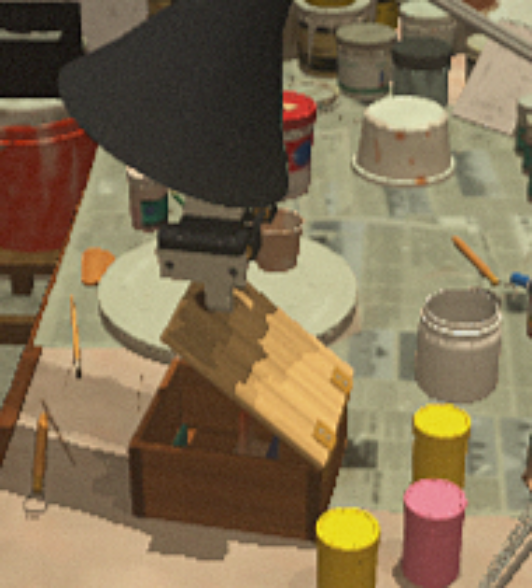

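The lid follows and is about 40° open. Two or three more small steps should bring it to 50°.

Call:
{"op": "carry_out", "data": {
  "offset": [
    [-8,0,-5.5],
    [-8,0,-5],
    [-7,0,-4],
    [-2.5,0,-1.2],
    [0,0,0],
    [0,0,0]
  ],
  "rotation": [
    [0,0,0],
    [0,0,0],
    [0,0,0],
    [0,0,0],
    [0,0,0],
    [0,0,0]
  ]
}}

```text
clock: 12.6
position: [0.5999, -0.1571, 0.2218]
tcp_rot: [0.085, 0.996, 0.002, -0.006]
ft_force: [-2.0, -0.8, -3.2]
grip_width: 0.0395
```

```bash
cat > ang.py <<'E'
from h import *
left((.6018,-.1571,.2218),-9.9)
st=env.state(); Rm=R.from_quat(st["tcp_rot"]).as_matrix(); g=st["position"]-.019*Rm[:,2]
h=np.array([.5110+.168*np.cos(np.radians(9.9)),-.1413-.168*np.sin(np.radians(9.9)),.085])
ex=np.array([np.cos(np.radians(-9.9)),np.sin(np.radians(-9.9)),0]); d=g-h
print("angle",np.degrees(np.arctan2(d[2],-d@ex))-14.04,"r",np.hypot(d[2],d@ex))
E
python3 ang.py; python3 -c "
from h import *
c=cam('side');save(c,'pics/s7.png',cv2.resize(c['f'][180:310,200:330],None,fx=4.5,fy=4.5,interpolation=cv2.INTER_CUBIC))
import pickle;pickle.dump(c,open('s7.pkl','wb'))"
```

```text
t 12.6 pos [ 0.5999 -0.1571  0.2218] F [-2.  -0.8 -3.2] g 0.0395
off [-1.8  0.3 -0.1] rot [ 0.19 -0.68  0.12]
angle 49.522916985313344 r 0.17394101842594575
```

View pics/s7.png

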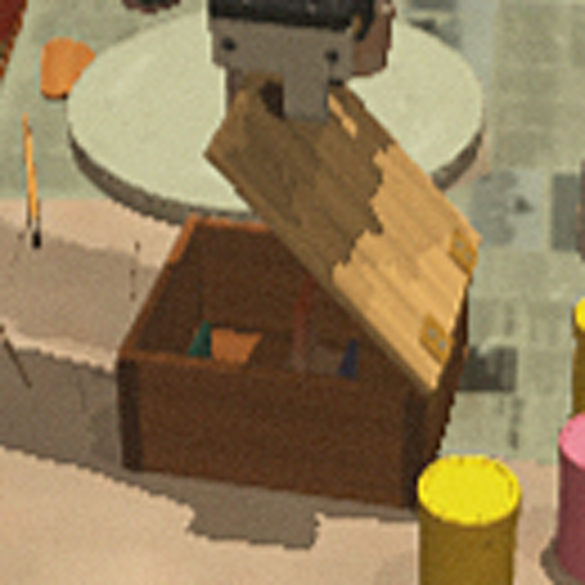

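```bash
python3 -c "
from h import *
import pickle
c=pickle.load(open('s7.pkl','rb'))
ex=np.array([np.cos(np.radians(-9.9)),np.sin(np.radians(-9.9)),0]);ey=np.array([-ex[1],ex[0],0])
h=np.array([.511+.168*ex[0],-.1413+.168*ex[1],.085]);q=h-.079*ey
def P(u,v):
  o,d=ray(c,200+u/4.5-.4,180+v/4.5-.4); return o+d*((q-o)@ey)/(d@ey)
a,b=P(206,155),P(435,388)
for n,p in(('front',a),('hinge',b)): print(n,((p-h)@ex).round(4),(p[2]-.085).round(4))
d=a-b; print(np.degrees(np.arctan2(d[2],-d@ex)),np.linalg.norm(d))
a=np.radians(50);print('expected front top',-.188*np.cos(a)+.01*np.sin(a),.188*np.sin(a)+.01*np.cos(a))
"; python3 ang.py
```

```text
front -0.1203 0.1433
hinge 0.0054 0.0084
47.03763718444031 0.18439417793815135
expected front top -0.11318362618987962 0.15044423140323326
t 12.65 pos [ 0.5999 -0.157   0.2217] F [-2.8 -1.6 -2.9] g 0.0399
off [-1.9  0.2 -0.1] rot [ 0.19 -0.69  0.12]
angle 49.49672089065247 r 0.17390811301364703
```

The leftmost tip I marked is the lid's lower front corner. At 50° it should lie at (-0.1208, 0.1440) from the hinge, and I measured (-0.1203, 0.1433), which gives 50.0°. The 47° figure came from pairing it with the wrong hinge corner. Next I check the other things before handing in.

```bash
python3 -c "
from h import *
import pickle
c=cam('top');o=pickle.load(open('top0.pkl','rb'))
d=np.abs(c['f'].astype(int)-o['f']).max(2)
save(c,'pics/t8.png')
for n,(u,v) in dict(cup=(205,205),other=(143,270),slip=(274,134),tape=(424,266),rib=(194,284),yel=(340,143),loop=(325,282),pink=(380,148)).items(): print(n,np.median(d[v-14:v+14,u-14:u+14]))
print('jar',plane(c,246,227,.121))
s=cam('side');s0=pickle.load(open('side0.pkl','rb'));d=np.abs(s['f'].astype(int)-s0['f']).max(2)
for n,(u,v) in dict(cup=(285,185),tape=(188,335),slip=(343,222),loop=(194,265)).items(): print(n,np.median(d[v-12:v+12,u-12:u+12]))
"; python3 ang.py
```

```text
cup 25.0
other 23.0
slip 26.0
tape 27.0
rib 25.0
yel 25.0
loop 45.0
pink 64.5
jar [0.54121703 0.10097438 0.121     ]
cup 10.5
tape 9.0
slip 8.0
loop 74.0
t 12.75 pos [ 0.5998 -0.157   0.2217] F [-1.2 -0.9 -3.7] g 0.0397
off [-1.9  0.3 -0.2] rot [ 0.19 -0.68  0.12]
angle 49.47845256584073 r 0.17390758041370186
```

View pics/t8.png

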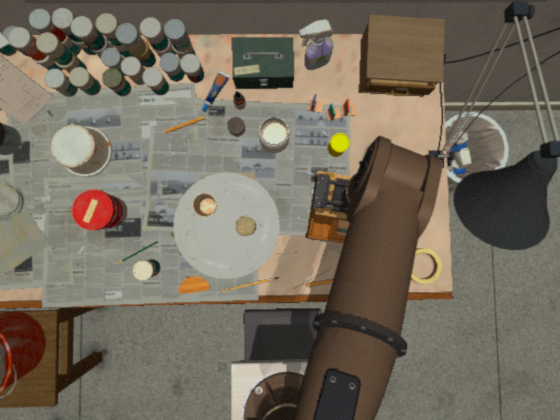

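The top view shows the cup (205,205), other_jar (143,270), slip jar (274,134), tape (425,266) and rib (194,284) where they began. The jar is on the wheel at (246,227), and the lid is holding steady. Handing in.

```bash
python3 -c "
from h import *
print(env.finish_job()); print(env.state()['position'])"
```

```text
the job is handed in; nothing more can be done
None
the job is handed in; nothing more can be done
```

The jar is upright on the banding wheel at about (0.541, 0.101), released and roughly 0.13 m from the cup. I then raised the lid by its pull, and the arm is holding it at about 50°. I handed the job in at about 12.8 s.

- **Lid angle:** the arm's position gives 49.5°, and the lid's lower front corner in the side view gives 50.0°. My first reading from the picture was 47°, because I had mistaken that corner for the upper one. The lid held still over the last readings, with about 4 N on the wrist.
- **Other things:** in the last pictures the cup, other jar, slip jar, tape and rib are where they started. My pixel comparison against the first pictures proved little. Lighting changed everywhere, and the arm or its shadow covers the loop tool, the pink jar and one yellow jar, so I could not check those three.
- **Contacts:** setting the jar down briefly pushed on the wheel with 22 N. Sideways drift put about 9 N on the pull before I corrected it.

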